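# Knock a stuck setting die out of its block

## Task

The round steel setting die is stuck down in the short aluminium die block. Set the block over the upright knock-out pin of the stand so that the pin goes up through the access hole underneath, press it gently down until it sits fully home on the stand and the die has been poked up, and leave the block there; then take the die out and stand it upright in the empty grey tray, without letting it drop. The pin is clamped somewhere along the slot of its stand, so feel for the hole and never ram or tip the block, and leave the other things on the bench where they are.

Things in the scene. Friction and masses are not known exactly. Their poses are not given: they have to be found in the camera images.
- die_block: Die block: loose, plain aluminium, 60 (x) x 44 (y) x 36 (z) mm, about 0.22 kg, upright on the bench, same after a half turn. Origin: centre of its underside, where a round access hole 11.5 mm wide opens; it runs up 12 mm to the recess with the die. Grip it across the 44 mm (y). It is the shorter of the two aluminium blocks and has one recess, the long block two.
- die_block_top (a point): Centre of the block's top face, 36 mm over its underside: mouth of the recess, 27 mm wide and 24 mm deep. Spring pads low in the recess hold the die: pushing it up takes roughly 8 to 14 N for about the first 6 mm of its way; after that it is loose and only rests on the pin.
- die: Setting die: steel disc 26 mm wide, 20 mm high, 0.085 kg. Origin: centre of its flat underside; z along its axis, nose up. At first its underside is 12 mm over the block's underside and nothing stands out to grip; with the block fully home its underside is 28 mm over it and 12 mm of its side stand clear of the block's top: grip that and draw it straight up.
- die_nose (a point): Top of the die's nose (10 mm wide, 3.5 mm high, on the disc's centre), 23.5 mm over the die's underside; 0.5 mm below the block's top at the start.
- stand: Knock-out stand, fixed: steel foot 100 (x) x 80 (y) x 8 mm with a raised seat. Origin: centre of the foot's underside, on the bench; z up. An upright steel pin 8 mm wide, tip 48 mm over the bench, is clamped in a slot along the stand's y axis, at x = 0 and anywhere from y = -8 to +8 mm in the stand's frame: where is not measured; it does not move.
- stand_seat (a point): Centre of the stand's flat seat, 56 (x) x 36 (y) mm, 20 mm over the bench; the pin rises 28 mm from the seat. The block is fully home when its underside lies on the seat. Pressing on stand or pin with more than 60 N counts as ramming.
- tray: Empty open grey tray, fixed, 90 (x) x 110 (y) x 18 mm high outside, walls 3 mm, floor 3 mm thick. Origin: centre of its underside; z up.
- long_block: bystander: longer aluminium block 95 x 44 x 30 mm with two empty recesses; origin at the centre of its underside
- setter: bystander: eyelet setting pliers lying on the bench, about 220 mm long, 20 mm high; origin at the jaws, underside
- jar: bystander: jar 52 mm wide, 65 mm high; origin at the centre of its underside
- mallet: bystander: hammer lying on the bench, 240 mm long; origin under its middle
- dish: bystander: steel bowl 76 mm wide, 25 mm high; origin at the centre of its underside
- anvil_puck: bystander: plain steel puck 50 mm wide, 20 mm high; origin at the centre of its underside
- driver: bystander: screwdriver lying on the bench, 160 mm long; origin under its middle
Things that resemble listed ones, but are neither listed nor needed, are in the scene too. What is shaped like the tray but orange is not meant.

How it is judged:
On the way:
1. the block sits fully home over the stand's pin and the die has been poked up at least 12 mm, without the fingers on the die (z of die_block in the frame of stand between 0.017 and 0.0235 m and horizontal distance between die_block and stand below 0.014 m and angle between die_block's own z axis and vertical below 0.12 rad and z of die in the frame of die_block above 0.024 m and distance between die and die_block below 0.034 m and contact force between the fingers and die below 0.1 N), for 0.2 s.
At the end, for the whole second after the job is handed in: The die stands upright (within 0.12 rad, nose up) and still on the tray's floor, wholly inside its walls; the block sits upright (within 0.12 rad) and still on the stand's seat (underside within 3 mm of it), its centre within 14 mm of the stand's centre (x of die in the frame of tray between -0.032 and 0.032 m and y of die in the frame of tray between -0.042 and 0.042 m and z of die in the frame of tray below 0.008 m and angle between the z axis of die and the z axis of tray, either way round below 0.12 rad and angle between each of die, die_block's own z axis and vertical below 0.12 rad and linear speed of each of die, die_block below 0.01 m/s and z of die_block in the frame of stand between 0.017 and 0.0235 m and horizontal distance between die_block and stand below 0.014 m); the robot touches nothing.
It fails at once if the block rammed on the stand or its pin: more than 60 N (contact force between any of die_block, die and stand above 60 N).
It fails at once if the block tipped more than 0.5 rad (angle between die_block's own z axis and vertical above 0.5 rad).
It fails at once if the die let fall (faster than 0.5 m/s out of the fingers) (linear speed of die above 0.5 m/s and contact force between the fingers and die below 0.05 N and contact force between die and die_block below 0.05 N).
It fails at once if another thing on the bench moved more than 25 mm (distance of any of long_block, setter, jar, mallet, dish, anvil_puck, driver from where it was at the start of the episode above 0.025 m).
It also fails if it takes over 67 s, if anything falls off the work surface, if the arm or the gripper's body presses on something with over 40 N, if the wrist force passes 120 N, or if a joint passes its speed limit or range.

## Robot

A 7-joint arm with a two-finger parallel gripper is mounted at the origin on the work surface. World frame = base frame: x ahead of the robot, y to its left, z up, the work surface at z = 0. Lengths are in m, angles in rad, forces in N, time in s.
With the tool pointing down it reaches from about 0.425 to 0.875 m from the base axis. Payload 4.7 kg.
Tool frame: the origin (TCP) lies on the centre line of the jaws, within the pads' length; the fingertips stand ctrl.finger_overhang ahead of it and the grasp point (between the pads) lies 8 mm behind it (ctrl.finger_overhang is the distance from the TCP to the fingertips, in m); z points along the fingers, y is the direction in which the jaws open and shut (so a half turn about z gives the same grasp; the last joint's range is limited). The gripper opens to 85 mm and grips with 20 to 120 N. Pads are 22 mm wide; open, the fingers measure 114 mm over their backs; the gripper's body (76 mm by 85 mm) begins 54 mm behind the grasp point. The pads swing forward as they close: fully open they stand 13 mm farther back than shut.
Start: joints at [1.147, 0.321, -0.07, 1.45, 0.023, 1.371, -0.057], TCP at [0.276, -0.589, 0.242] pointing down, gripper open.
Joint ranges: [-2.86, 2.86], [-0.3, 2.09], [-1.38, 1.24], [0.06, 2.45], [-1.56, 4.7], [0.09, 2.05], [-2.69, 2.69]. Speed limits (rad/s): [2.57, 2.57, 3.14, 3.14, 3.14, 3.14, 3.14].

## Interface

Orientations are given as [roll, pitch, yaw] about the fixed x, y, z axes, in that order (R = Rz(yaw) Ry(pitch) Rx(roll)).
In Python, from bench import telemetry, eyes, job, trace, pinpoint, ctrl gives the robot as it stands. The module is installed in compiled form; this text tells all that it offers.
- The arm moves only by the tool apply_moves, never from a script. Its argument "moves" is a list of rows, each a list of 7 numbers: the shift along the world's x, y, z in cm, then the turn, a rotation vector about the world's x, y, z in rad, then the gripper command: -1 is fully open, 1 is shut, values between are in proportion. In form: [[x, y, z, wx, wy, wz, fingers], ...]. A call has 1 to 10 rows; each row shifts and turns the commanded pose from where the row before left it; what a row does not reach is not made up. A row lasts 1/8 s, in which the tool goes at most 62.5 mm and 10.7 degrees, less where a joint would pass 70% of its speed; a pose out of reach is approached as far as the arm can. A call is refused whole if a number of a shift passes 6.25 or a number of a turn 0.188, either way. A call with a gripper value outside its range is refused whole. The fingers move at their own pace and stop on an object; "force" is the grip in N (left out, the last holds). Time passes only in rows, so rows that do not move let the fingers close. It gives the time, the measured TCP pose, the force and the opening at its end, in the units of the state.
- telemetry.read_state(): the state, without advancing time (a new reading comes with each control period).
- eyes.get_image(name): name is "scene" or "top" or "wrist"; returns a dict with "img" (384x512x3 uint8, red, green, blue), "mtx" (3x3 intrinsics, pixels), "rvec" (rotation vector, rad) and "tvec" (3), from world to camera coordinates, as OpenCV has them; the wrist camera has in their place "hand_eye" (4x4, takes a point from camera to tool coordinates, whose origin is the TCP and whose axes are the flange's). Camera axes: x right, y down, z forward; pixel columns grow to the right and rows downward; lengths in m; the calibration is good to about 2 mm. A picture is of the moment at which its call begins: read the wrist's pose just before it. There is no depth.
- job.sign_off(): hands the job in, once; it reports no verdict.
Trained networks look in a picture, given as the dict that the camera call returned (one of the last four; its "shot" number tells which), for a name from the list of things; names that differ only in an ending like _2 or _b are one class to them, and where a whole thing is asked for, a point or a joint stands for the part that bears it (a point fixed in the world has none). Each returns a list of dicts, best first, with "confidence" (0 to 1); they miss things now and then, are a little off and sometimes report something else, mostly with a low value. They report only what shows in the picture. A call takes as long as a camera call. They do not tell look-alikes from the thing itself.
- trace(picture, name): "mask" (384x512 bool, what is visible of it) and "box" ([left, top, width, height] in pixels, round what is visible of it).
- pinpoint(picture, name): "location" ([column, row] in pixels: a listed point, or the origin of a listed thing).
The state is a dict: "time": time; "joint_positions": joint angles; "dq": joint speeds; "joint_torque": joint torques, N m; "tool_pos": TCP position; "ee_rot": TCP orientation; "ft_force": force on the tool from outside, world axes, zero at the start; "moment": the same for the moment, N m; "grip_width": finger opening in m.
Only numpy, scipy, OpenCV 4.12 (cv2) and the standard library are available. Lean on these libraries where they do the work, as an engineer would, in place of code of your own. Each camera call takes 0.05 s, during which the arm holds its last target. There are 200 camera calls.

## Working session

There is one attempt and no reset: what is moved stays moved. The work goes in short steps, Python scripts to look and compute and a tool call to move; the robot and the scene stay as the last step left them, time stands still between calls to the robot, and variables do not carry over. Pictures are saved under pics/ and viewed, about 8 in all and at most 12, crops included, and the job is handed in when it is done.

Besides the shell and the picture viewer there is one more tool, called after "Request:" as name([rows], argument=value, ...), one row to a line, values as JSON. apply_moves: Moves the arm, as the interface text tells. Its arguments: {"type":"object","properties":{"moves":{"type":"array"},"force":{"type":"number"}},"required":["moves"]}

```bash
mkdir -p pics
cat > h.py <<'E'
import numpy as np, cv2
from bench import telemetry, eyes, job, trace, pinpoint, ctrl
from scipy.spatial.transform import Rotation as R
def cam(p):
    """returns K, Rcw (cam->world), camera centre"""
    K=np.array(p["mtx"])
    if "hand_eye" in p:
        T=np.array(p["hand_eye"]); s=p["state"]
        Rt=R.from_euler('xyz',s["ee_rot"]).as_matrix()
        return K,Rt@T[:3,:3],Rt@T[:3,3]+np.array(s["tool_pos"])
    Rw=cv2.Rodrigues(np.array(p["rvec"],float))[0]
    return K,Rw.T,-Rw.T@np.array(p["tvec"],float).ravel()
def shot(n):
    s=telemetry.read_state(); p=eyes.get_image(n); p["state"]=s; return p
def at_z(p,uv,z):
    K,Rc,c=cam(p); d=Rc@np.linalg.inv(K)@np.array([uv[0],uv[1],1.])
    return c+d*(z-c[2])/d[2]
def proj(p,X):
    K,Rc,c=cam(p); q=K@Rc.T@(np.array(X)-c); return q[:2]/q[2]
def save(p,f,crop=None,scale=1):
    im=p["img"][...,::-1]
    if crop: a,b,w,h=crop; im=im[b:b+h,a:a+w]
    cv2.imwrite("pics/"+f,cv2.resize(im,None,fx=scale,fy=scale,interpolation=cv2.INTER_CUBIC))
def edge_angle(p,mask,z):
    """min-area rect of mask projected to plane z: centre, size, angle"""
    c=max(cv2.findContours(mask.astype(np.uint8),0,1)[0],key=cv2.contourArea)[:,0]
    w=np.array([at_z(p,q,z)[:2] for q in c],np.float32)
    return cv2.minAreaRect(w*1000)
E
cat > a.py <<'E'
from h import *
s=telemetry.read_state(); print({k:np.round(v,3).tolist() for k,v in s.items()}, ctrl.finger_overhang)
Z=dict(die_block_top=.036,die_nose=.0355,stand_seat=.02,tray=0.003,long_block=0,jar=0,dish=0,anvil_puck=0,mallet=0,setter=0,driver=0,stand=0)
ps={n:shot(n) for n in ("top","scene")}
for n,p in ps.items():
    save(p,n+"0.png",scale=1.5); print(n,cam(p)[2])
    for k,z in Z.items():
        for r in pinpoint(p,k)[:3]: print(n,k,np.round(r["location"]),round(r["confidence"],2),np.round(at_z(p,r["location"],z)[:2],3))
for k,z in dict(die_block=.036,stand=.008,tray=.018).items():
    for r in trace(ps["top"],k)[:3]: print(k,r["box"],round(r["confidence"],2),edge_angle(ps["top"],r["mask"],z))
E
python3 a.py
```

```text
{'time': 0.0, 'joint_positions': [1.147, 0.322, -0.07, 1.452, 0.023, 1.371, -0.057], 'dq': [0.001, -0.001, -0.001, -0.0, 0.0, -0.0, 0.001], 'joint_torque': [0.001, -49.358, -0.382, -31.434, 0.013, 0.012, 0.0], 'tool_pos': [0.275, -0.588, 0.241], 'ee_rot': [-3.14, 0.0, 0.438], 'ft_force': [0.056, -0.555, 0.709], 'moment': [0.039, -0.024, -0.05], 'grip_width': 0.086} 0.011
top [ 0.5715869  -0.04306302  0.8448958 ]
top die_block_top [344. 255.] 0.72 [ 0.481 -0.239]
top die_nose [344. 253.] 0.39 [ 0.485 -0.239]
top die_nose [339. 250.] 0.17 [ 0.491 -0.227]
top stand_seat [238. 255.] 0.93 [ 0.484 -0.005]
top tray [376. 132.] 0.73 [ 0.76  -0.332]
top tray [106. 161.] 0.72 [0.707 0.297]
top tray [169. 183.] 0.37 [0.652 0.152]
top long_block [122. 261.] 0.85 [0.476 0.262]
top jar [278. 133.] 0.74 [ 0.765 -0.103]
top jar [176. 137.] 0.68 [0.76  0.136]
top dish [280. 132.] 0.98 [ 0.766 -0.108]
top dish [340. 250.] 0.39 [ 0.488 -0.237]
top dish [126. 260.] 0.37 [0.477 0.254]
top anvil_puck [167. 184.] 0.95 [0.65  0.159]
top setter [106. 165.] 0.97 [0.697 0.299]
top driver [322. 172.] 0.72 [ 0.6
[... 773 characters left out ...]

die_block [325.7, 233.6, 34.4, 36.5] 0.69 ((487.03179931640625, -233.8221435546875), (63.72499465942383, 47.84479522705078), 27.851892471313477)
die_block [290.8, 156.3, 61.9, 39.2] 0.64 ((655.037109375, -198.68222045898438), (148.7799530029297, 24.676055908203125), 56.78608322143555)
stand [220.5, 233.1, 39.0, 46.4] 0.93 ((481.9543151855469, -9.21697998046875), (100.19969177246094, 81.46995544433594), 2.811091184616089)
tray [211.3, 165.7, 46.2, 39.6] 0.91 ((638.3917846679688, 3.5278549194335938), (91.88253784179688, 109.27671813964844), 2.191465139389038)
tray [352.5, 112.5, 49.9, 40.7] 0.6 ((757.3568725585938, -323.8460693359375), (114.6452865600586, 93.3300552368164), 88.69224548339844)
```

View pics/top0.png

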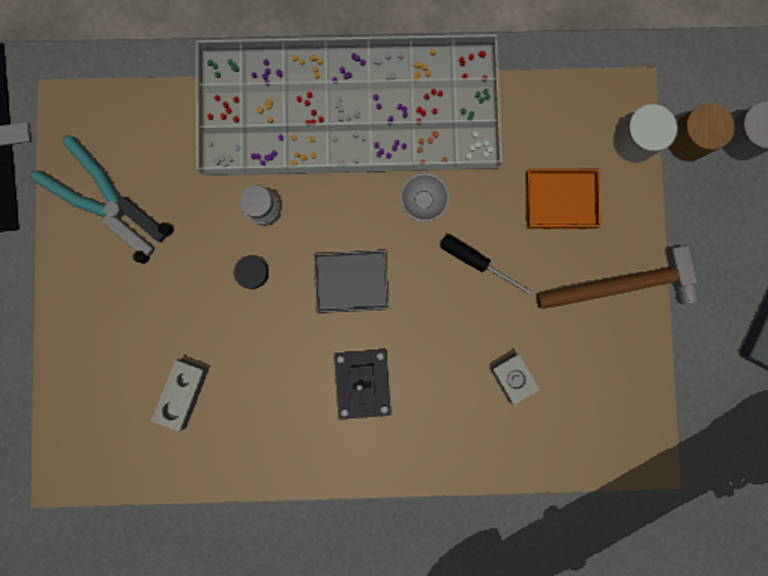

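Run:
```python
import cv2,numpy as np
a=cv2.imread("pics/top0.png"); a=a[330:430,300:560]; a=cv2.resize(a,None,fx=3,fy=3,interpolation=2)
b=cv2.imread("pics/scene0.png"); b=b[200:360,170:400]; b=cv2.resize(b,(780,300*780//780))
cv2.imwrite("pics/crop0.png",np.vstack([a,b]))
```

```text
(no output)
```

View pics/crop0.png

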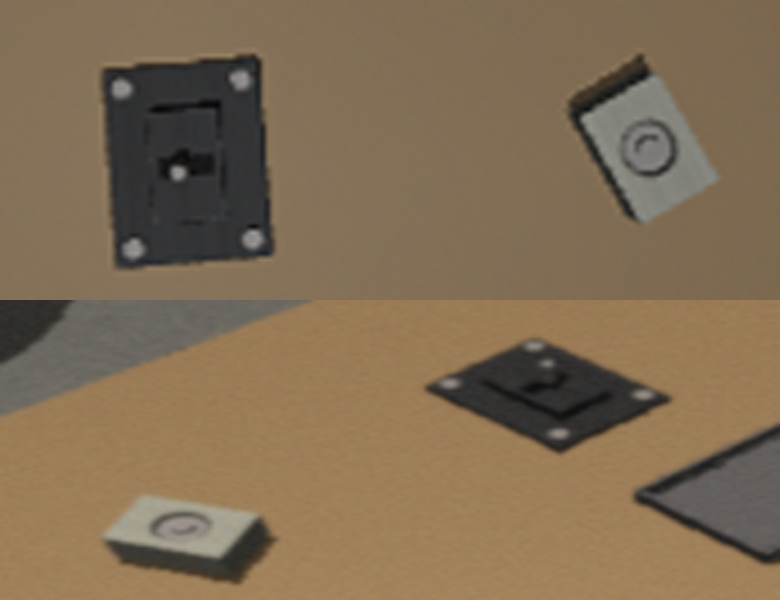

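The top view shows the short block with a single recess at (344,253), which fits the description, and the long two-recess block at (120,262), which is the look-alike. The stand is at (240,256) with its pin tip near (239,258). The grey tray is at (234,187) and the orange one, not wanted, at (376,132). The crop confirms the single recess with the die in it. I'll look at the stand and pin with the wrist camera first.

Request:
apply_moves([
  [2.0, 5.8, -0.2, 0, 0, 0, -1],
  [2.0, 5.8, -0.2, 0, 0, 0, -1],
  [2.0, 5.8, -0.2, 0, 0, 0, -1],
  [2.0, 5.8, -0.2, 0, 0, 0, -1],
  [2.0, 5.8, -0.2, 0, 0, 0, -1],
  [2.0, 5.8, -0.2, 0, 0, 0, -1],
  [2.0, 5.8, -0.2, 0, 0, 0, -1],
  [2.0, 5.8, -0.2, 0, 0, 0, -1],
  [2.0, 5.8, -0.2, 0, 0, 0, -1],
  [2.0, 5.8, -0.2, 0, 0, 0, -1],
])

```text
time: 2.7
tool_pos: [0.476, -0.0069, 0.2228]
ee_rot: [3.14, -0.001, 0.437]
ft_force: [0.9, -0.2, -0.5]
grip_width: 0.0855
```

Request:
apply_moves([
  [0, 0, 0, 0, 0, 0, -1],
  [0, 0, 0, 0, 0, 0, -1],
])

```text
time: 2.95
tool_pos: [0.4754, -0.0093, 0.2223]
ee_rot: [3.141, 0.001, 0.438]
ft_force: [0.8, 0.2, -0.2]
grip_width: 0.0854
```

```bash
cat > b.py <<'E'
from h import *
p=shot("wrist"); print(p["state"]["tool_pos"],p["state"]["ee_rot"],p["state"]["ft_force"]); print(np.round(p["hand_eye"],3).tolist(), np.round(cam(p)[2],3))
save(p,"w1.png",scale=1.5)
for k,z in dict(stand_seat=.02,stand=0).items():
    for r in pinpoint(p,k)[:2]: print(k,np.round(r["location"],1),round(r["confidence"],2),np.round(at_z(p,r["location"],z)[:2],4))
for r in trace(p,"stand")[:1]: print(r["box"],edge_angle(p,r["mask"],.008))
E
python3 b.py
```

```text
[ 0.47540222 -0.0092578   0.22231769] [3.14100043e+00 5.88121023e-04 4.38028618e-01] [ 0.79586511  0.2042875  -0.15192669]
[[-0.0, -0.951, -0.311, 0.081], [1.0, -0.0, 0.0, 0.0], [-0.0, -0.311, 0.951, -0.132], [0.0, 0.0, 0.0, 1.0]] [0.549 0.025 0.354]
stand_seat [257.2 158.5] 0.88 [ 0.4818 -0.0106]
stand [257.1 156.4] 0.96 [ 0.48   -0.0116]
[210.6, 102.1, 98.6, 103.9] ((482.7466735839844, -11.061172485351562), (100.56996154785156, 80.69415283203125), 3.1163642406463623)
```

View pics/w1.png

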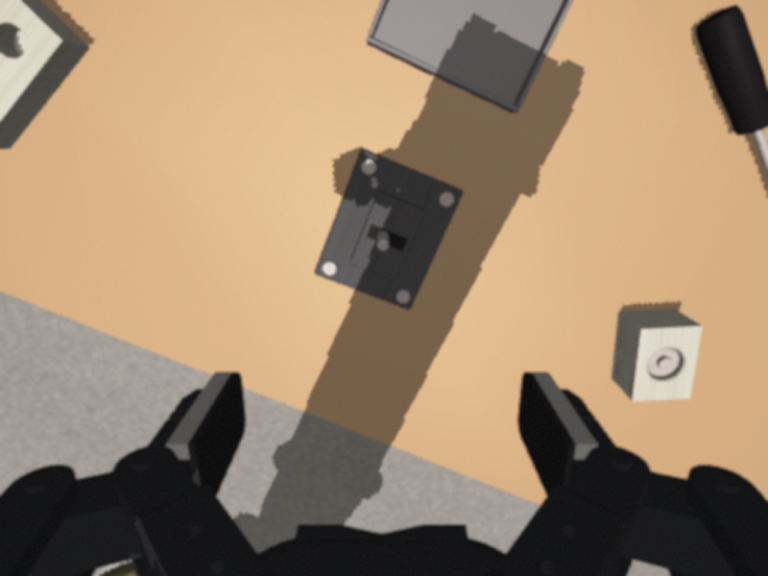

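The wrist view shows the stand around (257,157) with the pin near (255,160), left of the slot's middle. I'll enlarge it, triangulate the pin tip, and measure the block.

Run:
```python
from h import *
a=cv2.imread("pics/w1.png")
a=cv2.resize(a,None,fx=2/3,fy=2/3,interpolation=cv2.INTER_AREA)
p=shot("wrist"); im=p["img"][...,::-1]
c=im[130:190,220:290]; c=cv2.resize(c,None,fx=8,fy=8,interpolation=cv2.INTER_CUBIC)
c=np.clip(c.astype(float)*2.5,0,255).astype(np.uint8); cv2.imwrite("pics/pin.png",c)
for k in("die_block_top","die_nose"):
    for r in pinpoint(p,k)[:2]: print(k,np.round(r["location"],1),round(r["confidence"],2),np.round(at_z(p,r["location"],.036),4))
```

```text
die_block_top [14.1 52.9] 0.64 [0.4807 0.2358 0.036 ]
die_block_top [446.4 240.8] 0.63 [ 0.489  -0.2404  0.036 ]
die_nose [442.1 244.6] 0.85 [ 0.483  -0.2388  0.036 ]
```

View pics/pin.png

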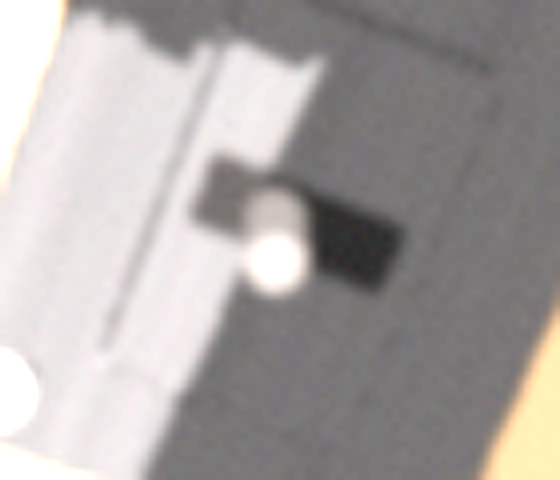

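The enlarged crop puts the pin tip at about (254.1,162.3), roughly a third of the way along the slot from its left (+y) end.

Run:
```python
from h import *
p=shot("wrist"); s=shot("top"); q=shot("scene")
print("pin wrist",at_z(p,[254.0,162.3],.048),"seat-level",at_z(p,[254.5,155.0],.02))
print("top",at_z(s,[239.2,258],.048),"scene",at_z(q,[220.8,156.3],.048))
print("slot ends",at_z(p,[220+200/8,130+190/8],.02),at_z(p,[220+390/8,130+263/8],.02))
for r in trace(p,"die_block")[:2]: print(r["box"],r["confidence"],edge_angle(p,r["mask"],.036))
```

```text
pin wrist [ 0.48276661 -0.00662636  0.048     ] seat-level [ 0.48416219 -0.00657953  0.02      ]
top [ 0.48124848 -0.00775756  0.048     ] scene [ 0.48588826 -0.0093504   0.048     ]
slot ends [0.48111425 0.00318314 0.02      ] [ 0.48281805 -0.02413568  0.02      ]
[409.9, 207.4, 60.6, 58.2] 0.66 ((488.85198974609375, -227.7449493408203), (74.98068237304688, 62.53705596923828), 28.45953369140625)
```

Request:
apply_moves([
  [0, -4.5, 0, 0, 0, 0.01, -1],
  [0, -4.5, 0, 0, 0, 0.01, -1],
  [-0.5, -4.5, -1, 0, 0, 0.01, -1],
  [-0.5, -4.5, -2, 0, 0, 0.01, -1],
  [0, -5, -2, 0, 0, 0.01, -1],
  [0, 0, -1, 0, 0, 0.01, -1],
  [0, 0, 0, 0, 0, 0, -1],
])

```text
time: 4.38
tool_pos: [0.4652, -0.2378, 0.1614]
ee_rot: [-3.139, 0.0, 0.498]
ft_force: [-0.3, 0.5, -0.0]
grip_width: 0.0852
```

```bash
cat > c.py <<'E'
from h import *
p=shot("wrist"); print(p["state"]["tool_pos"],p["state"]["ee_rot"])
save(p,"w2.png",scale=1.5)
for k,z in dict(die_block_top=.036,die_nose=.0355,die_block=0).items():
    for r in pinpoint(p,k)[:2]: print(k,np.round(r["location"],1),round(r["confidence"],2),np.round(at_z(p,r["location"],z)[:2],4))
for r in trace(p,"die_block")[:1]: print(r["box"],edge_angle(p,r["mask"],.036))
E
python3 c.py
```

```text
[ 0.46515628 -0.23779715  0.16143721] [-3.13927657e+00  4.59205775e-04  4.97910372e-01]
die_block_top [268.2 160.3] 0.64 [ 0.4895 -0.2381]
die_nose [265.9 163.9] 0.95 [ 0.4858 -0.238 ]
die_block [266.5 152.7] 0.9 [ 0.4884 -0.2385]
[241.6, 123.8, 55.7, 71.9] ((488.2965087890625, -237.80484008789062), (62.872127532958984, 43.75049591064453), 28.187782287597656)
```

View pics/w2.png

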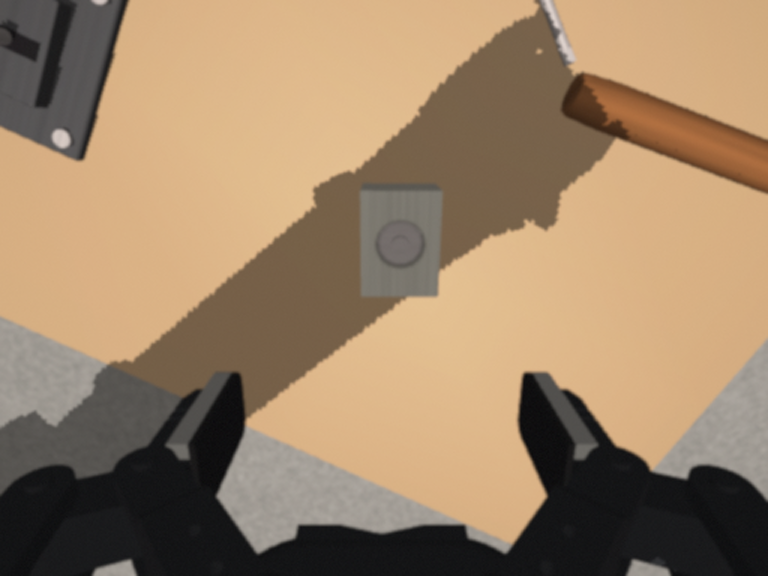

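The wrist view shows the block square to the jaws, recess centre at about (267,163), which is around (0.487,-0.238). Now I descend and grasp.

Request:
apply_moves([
  [1.1, 0, -3, 0, 0, -0.005, -1],
  [1.1, -0.1, -3, 0, 0, 0, -1],
  [0, 0, -3, 0, 0, 0, -1],
  [0, 0, -3, 0, 0, 0, -1],
  [0, 0, -2.3, 0, 0, 0, -1],
  [0, 0, 0, 0, 0, 0, -1],
])

```text
time: 5.38
tool_pos: [0.4866, -0.2386, 0.0182]
ee_rot: [-3.139, 0.002, 0.494]
ft_force: [-0.9, -0.2, -0.1]
grip_width: 0.0853
```

Request:
apply_moves([
  [0, 0, 0, 0, 0, 0, 1],
  [0, 0, 0, 0, 0, 0, 1],
  [0, 0, 0, 0, 0, 0, 1],
  [0, 0, 0, 0, 0, 0, 1],
  [0, 0, 0, 0, 0, 0, 1],
  [0, 0, 0, 0, 0, 0, 1],
], force=60)

```text
time: 6.12
tool_pos: [0.4885, -0.2397, 0.0209]
ee_rot: [3.14, -0.001, 0.493]
ft_force: [-1.1, 0.4, 7.0]
grip_width: 0.0433
```

Request:
apply_moves([
  [0, 0, 1, 0, 0, 0, 1],
  [0, 0, 3, 0, 0, 0, 1],
  [0, 0, 3, 0, 0, 0, 1],
  [0, 0, 2, 0, 0, 0, 1],
  [0, 0, 0, 0, 0, 0, 1],
])

```text
time: 6.75
tool_pos: [0.4885, -0.2404, 0.1111]
ee_rot: [3.138, -0.002, 0.493]
ft_force: [-0.2, 0.7, -3.2]
grip_width: 0.0432
```

```bash
cat > d.py <<'E'
from h import *
ps=[shot(n) for n in("wrist","top","scene")]; s=ps[0]["state"]
print(s["tool_pos"],s["ee_rot"],s["ft_force"],s["grip_width"])
zt=s["tool_pos"][2]+.018
Rt=R.from_euler('xyz',s["ee_rot"]).as_matrix()
save(ps[0],"w3.png",scale=1.5)
for p in ps:
  for k in("die_block_top","die_nose"):
    for r in pinpoint(p,k)[:1]:
        X=at_z(p,r["location"],zt); print(k,np.round(r["location"],1),round(r["confidence"],2),np.round(X[:2],4),"tool:",np.round(Rt.T@(X-s["tool_pos"]),4))
E
python3 d.py
```

```text
[ 0.4884997  -0.24040402  0.1111076 ] [ 3.13820325e+00 -1.64116289e-03  4.92580358e-01] [-0.16469978  0.66407336 -3.22401076] 0.04317288384581663
die_nose [253.9 285.2] 0.56 [ 0.4898 -0.24  ] tool: [ 0.0013  0.0004 -0.018 ]
die_block_top [357.8 259.1] 0.87 [ 0.4825 -0.242 ] tool: [-0.0061 -0.0013 -0.018 ]
die_block_top [139.1 194.9] 0.89 [ 0.4905 -0.2442] tool: [ 0.      0.0043 -0.018 ]
die_nose [138.4 193.2] 0.57 [ 0.4859 -0.2427] tool: [-0.0034  0.0009 -0.018 ]
```

View pics/w3.png

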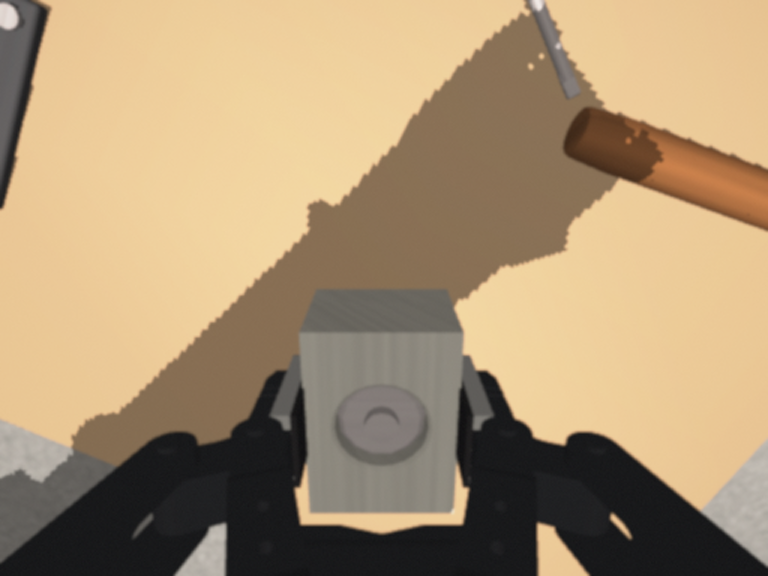

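The block is held squarely, with the recess centre at about (254.5,283.5) in the wrist view. I'll work out where the block centre sits in the tool frame.

Run:
```python
from h import *
p=shot("wrist"); s=p["state"]; zt=s["tool_pos"][2]+.0151
Rt=R.from_euler('xyz',s["ee_rot"]).as_matrix()
f=lambda uv:np.round((Rt.T@(at_z(p,np.array(uv)/1.5,zt)-s["tool_pos"]))*1000,1)
print("recess",f([381.5,425]),"corners",[f(c) for c in([300,332],[463,331],[310,513],[454,511])], np.mean([f(c) for c in([300,332],[463,331],[310,513],[454,511])],0))
yaw=0.054
for o in (f([381.5,425]),):
    off=R.from_euler('xyz',[np.pi,0,yaw]).as_matrix()@(o/1000)
    print("tcp target",np.array([.4826,-.007,0])-off, "now",s["tool_pos"],s["ee_rot"])
```

```text
recess [  0.2   0.5 -15.1] corners [array([ 29.1, -21.2, -15.1]), array([ 29.4,  22.2, -15.1]), array([-31.1, -21.3, -15.1]), array([-30.3,  22.6, -15.1])] [ -0.725   0.575 -15.1  ]
tcp target [ 0.4823733  -0.00651152 -0.0151    ] now [ 0.48724697 -0.23955567  0.10871837] [-3.14067125e+00  5.32947987e-04  4.92837764e-01]
```

Request:
apply_moves([
  [0, 3.9, 0, 0, 0, -0.073, 1],
  [0, 3.9, 0, 0, 0, -0.073, 1],
  [-0.1, 3.9, 0, 0, 0, -0.073, 1],
  [-0.1, 3.9, 0, 0, 0, -0.073, 1],
  [-0.1, 3.9, 0, 0, 0, -0.073, 1],
  [-0.15, 3.8, 0, 0, 0, -0.073, 1],
  [0, 0, -1.5, 0, 0, 0, 1],
  [0, 0, -1.0, 0, 0, 0, 1],
  [0, 0, 0, 0, 0, 0, 1],
  [0, 0, 0, 0, 0, 0, 1],
])

```text
time: 8.5
tool_pos: [0.4832, -0.0077, 0.0844]
ee_rot: [3.142, 0.0, 0.053]
ft_force: [0.7, -1.0, -3.9]
grip_width: 0.0426
```

```bash
cat > e.py <<'E'
from h import *
import sys
ps=[shot(n) for n in("wrist","scene")]; s=ps[0]["state"]; print(s["tool_pos"],s["ee_rot"],s["ft_force"])
a=ps[0]["img"][...,::-1]; b=ps[1]["img"][100:190,160:280,::-1]
b=cv2.resize(b,(512,384),interpolation=2)
cv2.imwrite("pics/"+sys.argv[1],cv2.resize(np.hstack([a,b]),(800,300)))
E
python3 e.py e1.png
```

```text
[ 0.48322986 -0.00765994  0.08437447] [3.14154429e+00 5.47279758e-05 5.32045020e-02] [ 0.68445545 -1.04963351 -3.91444492]
```

View pics/e1.png

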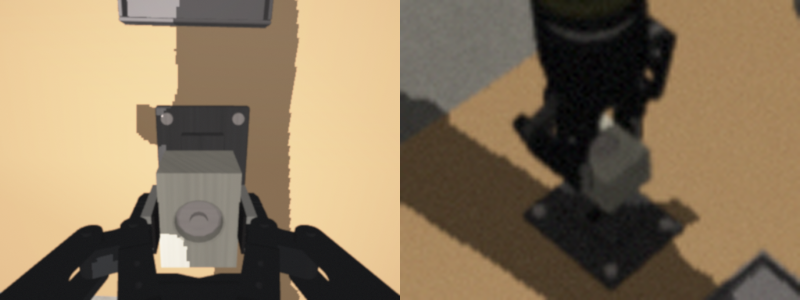

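The left panel shows the block level and aligned over the stand, with the pin out of sight underneath. I'll descend and feel for the hole.

Request:
apply_moves([
  [0, 0.08, -0.4, 0, 0, 0, 1],
  [0, 0, -0.4, 0, 0, 0, 1],
  [0, 0, -0.4, 0, 0, 0, 1],
  [0, 0, 0, 0, 0, 0, 1],
  [0, 0, -0.1, 0, 0, 0, 1],
  [0, 0, -0.1, 0, 0, 0, 1],
  [0, 0, -0.1, 0, 0, 0, 1],
  [0, 0, -0.1, 0, 0, 0, 1],
  [0, 0, -0.1, 0, 0, 0, 1],
  [0, 0, -0.1, 0, 0, 0, 1],
])

```text
time: 9.85
tool_pos: [0.483, -0.006, 0.0663]
ee_rot: [3.141, 0.0, 0.055]
ft_force: [-0.4, -0.1, -3.1]
grip_width: 0.0429
```

Request:
apply_moves([
  [0, 0, -0.1, 0, 0, 0, 1],
  [0, 0, -0.1, 0, 0, 0, 1],
  [0, 0, -0.1, 0, 0, 0, 1],
  [0, 0, 0, 0, 0, 0, 1],
])

```text
time: 10.35
tool_pos: [0.483, -0.0059, 0.0632]
ee_rot: [3.142, 0.0, 0.055]
ft_force: [0.5, 0.0, -3.6]
grip_width: 0.043
```

No contact below the pin tip height, so the pin has entered the hole. I'll keep pressing slowly.

Request:
apply_moves([
  [0, 0, -0.15, 0, 0, 0, 1],
  [0, 0, -0.15, 0, 0, 0, 1],
  [0, 0, -0.15, 0, 0, 0, 1],
  [0, 0, -0.15, 0, 0, 0, 1],
  [0, 0, -0.1, 0, 0, 0, 1],
  [0, 0, -0.1, 0, 0, 0, 1],
])

```text
time: 11.1
tool_pos: [0.4834, -0.0058, 0.0563]
ee_rot: [3.141, -0.0, 0.055]
ft_force: [-3.6, -0.3, 8.4]
grip_width: 0.043
```

Request:
apply_moves([
  [0, 0, -0.15, 0, 0, 0, 1],
  [0, 0, -0.15, 0, 0, 0, 1],
  [0, 0, -0.1, 0, 0, 0, 1],
])

```text
time: 11.48
tool_pos: [0.4838, -0.0059, 0.0532]
ee_rot: [3.141, -0.001, 0.055]
ft_force: [-5.0, -0.7, 12.9]
grip_width: 0.0432
```

Request:
apply_moves([
  [-0.08, 0, -0.1, 0, 0, 0, 1],
  [0, 0, -0.15, 0, 0, 0, 1],
  [0, 0, -0.1, 0, 0, 0, 1],
])

```text
time: 11.85
tool_pos: [0.4832, -0.0061, 0.0485]
ee_rot: [3.141, -0.002, 0.055]
ft_force: [0.2, -0.1, -2.0]
grip_width: 0.0428
```

Request:
apply_moves([
  [0, 0, -0.15, 0, 0, 0, 1],
  [0, 0, -0.15, 0, 0, 0, 1],
  [0, 0, -0.15, 0, 0, 0, 1],
  [0, 0, -0.1, 0, 0, 0, 1],
  [0, 0, 0, 0, 0, 0, 1],
])

```text
time: 12.48
tool_pos: [0.4822, -0.006, 0.0422]
ee_rot: [3.142, 0.0, 0.055]
ft_force: [2.3, -0.4, -2.5]
grip_width: 0.0433
```

Request:
apply_moves([
  [0.03, 0, -0.1, 0, 0, 0, 1],
  [0, 0, -0.1, 0, 0, 0, 1],
  [0, 0, 0, 0, 0, 0, 1],
])

```text
time: 12.85
tool_pos: [0.4823, -0.006, 0.0409]
ee_rot: [3.141, 0.001, 0.055]
ft_force: [-2.6, -0.0, 5.3]
grip_width: 0.0431
```

Seat contact came at the expected height (TCP 0.041 m). Now I release, rise clear and look.

Request:
apply_moves([
  [0, 0, 0, 0, 0, 0, 0.3],
  [0, 0, 0, 0, 0, 0, -0.2],
  [0, 0, 0, 0, 0, 0, -1],
  [0, 0, 0, 0, 0, 0, -1],
  [0, 0, 0, 0, 0, 0, -1],
  [0, 0, 2, 0, 0, 0, -1],
  [0, 0, 4, 0, 0, 0, -1],
  [0, 0, 4, 0, 0, 0, -1],
  [-1, 0, 0, 0, 0, 0, -1],
  [0, 0, 0, 0, 0, 0, -1],
])

```text
time: 14.1
tool_pos: [0.4715, -0.0061, 0.1398]
ee_rot: [3.141, 0.001, 0.055]
ft_force: [-0.4, 0.9, -1.1]
grip_width: 0.0853
```

```bash
cat > f.py <<'E'
from h import *
import sys
ps=[shot(n) for n in("wrist","scene","top")]; s=ps[0]["state"]; print(s["tool_pos"],s["ee_rot"],s["ft_force"],s["grip_width"])
a=ps[0]["img"][100:340,140:370,::-1]; a=cv2.resize(a,(400,417),interpolation=2); b=cv2.resize(ps[1]["img"][125:185,190:260,::-1],(400,417),interpolation=2)
cv2.imwrite("pics/"+sys.argv[1],np.hstack([a,b]))
for p in ps:
  for k,z in dict(die_nose=.0715,die_block_top=.056,die=.048,tray=0).items():
    for r in pinpoint(p,k)[:2]: print(k,np.round(r["location"],1),round(r["confidence"],2),np.round(at_z(p,r["location"],z)[:2],4))
E
python3 f.py f1.png
```

```text
[ 0.47152526 -0.00611281  0.13979822] [3.14089418e+00 1.07252983e-03 5.46052873e-02] [-0.39241196  0.89751307 -1.09462925] 0.08532863036203511
die_nose [256.1 196.6] 0.66 [ 0.4814 -0.0068]
die [255.  182.6] 0.97 [ 0.4839 -0.006 ]
die_nose [222.9 150.2] 0.68 [ 0.4892 -0.0037]
die_block_top [221.3 153.6] 0.55 [ 0.4851 -0.0065]
die_block_top [363.3 149.2] 0.24 [0.7188 0.2646]
die [219.7 154.5] 0.62 [ 0.4798 -0.0077]
tray [192.7 326.8] 0.97 [ 0.7556 -0.3277]
tray [265.2 203.1] 0.96 [ 0.641  -0.0019]
die_nose [237.4 262.2] 0.56 [ 0.4753 -0.0048]
die_nose [240.3 256.2] 0.19 [ 0.4876 -0.0112]
die_block_top [238.9 259.4] 0.83 [ 0.4792 -0.0074]
die_block_top [168.7 181.2] 0.33 [0.6507 0.141 ]
die [239.5 259.2] 0.61 [ 0.4787 -0.0084]
tray [375.4 133.4] 0.93 [ 0.7578 -0.3319]
tray [233.9 184.9] 0.55 [0.6442 0.0031]
```

View pics/f1.png

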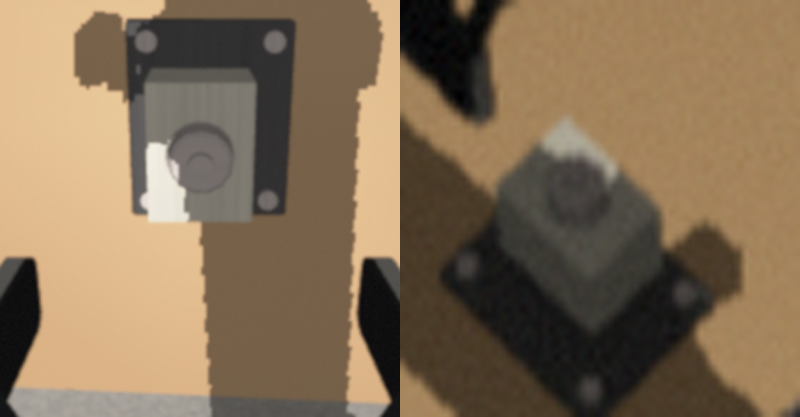

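The block sits square on the stand and the die stands proud of its top, at about (255,190) in the wrist view. Next I pre-close the jaws and lower them around the die.

Request:
apply_moves([
  [0.6, 0, -1, 0, 0, 0, 0.15],
  [0.5, 0, -1.5, 0, 0, 0, 0.15],
  [0, 0, -1.5, 0, 0, 0, 0.15],
  [0, 0, -1.0, 0, 0, 0, 0.15],
  [0, 0, -0.5, 0, 0, 0, 0.15],
  [0, 0, -0.5, 0, 0, 0, 0.15],
  [0, 0, -0.5, 0, 0, 0, 0.15],
  [0, 0, -0.3, 0, 0, 0, 0.15],
  [0, 0, -0.2, 0, 0, 0, 0.15],
  [0, 0, 0, 0, 0, 0, 0.15],
], force=40)

```text
time: 16.1
tool_pos: [0.4835, -0.0059, 0.0703]
ee_rot: [3.141, 0.0, 0.055]
ft_force: [0.2, -0.7, 0.8]
grip_width: 0.0365
```

Request:
apply_moves([
  [-0.05, 0, -0.1, 0, 0, 0, 0.15],
  [0, 0, -0.1, 0, 0, 0, 0.15],
  [0, 0, 0, 0, 0, 0, 1],
  [0, 0, 0, 0, 0, 0, 1],
  [0, 0, 0, 0, 0, 0, 1],
  [0, 0, 0, 0, 0, 0, 1],
])

```text
time: 16.85
tool_pos: [0.4831, -0.006, 0.0685]
ee_rot: [3.141, -0.0, 0.055]
ft_force: [-1.3, 0.5, 4.0]
grip_width: 0.0234
```

Request:
apply_moves([
  [0, 0, 0.2, 0, 0, 0, 1],
  [0, 0, 0.3, 0, 0, 0, 1],
  [0, 0, 0.5, 0, 0, 0, 1],
  [0, 0, 1, 0, 0, 0, 1],
  [0, 0, 1.5, 0, 0, 0, 1],
  [0, 0, 1.5, 0, 0, 0, 1],
  [0, 0, 0, 0, 0, 0, 1],
])

```text
time: 17.73
tool_pos: [0.4844, -0.006, 0.1202]
ee_rot: [3.141, -0.004, 0.055]
ft_force: [0.3, -0.5, -1.2]
grip_width: 0.0237
```

```bash
python3 f.py f2.png
```

```text
[ 0.48437069 -0.00600175  0.12024955] [ 3.14057101 -0.00350377  0.05464326] [ 0.30937912 -0.46735934 -1.16920142] 0.02372742621256325
die_nose [252.1 268.8] 0.94 [ 0.4516 -0.0064]
die_block_top [255.  215.6] 0.81 [ 0.4825 -0.0066]
die [256.1 245. ] 0.78 [ 0.4565 -0.0089]
die_nose [264.8 203.6] 0.5 [ 0.6701 -0.0342]
die_block_top [220.7 153. ] 0.91 [ 0.4827 -0.0064]
die_block_top [268.8 266.2] 0.22 [ 0.7825 -0.1301]
tray [192.7 327.3] 0.83 [ 0.7564 -0.3284]
tray [262.6 202.7] 0.76 [ 0.6358 -0.0058]
die_block_top [239.2 260.4] 0.49 [ 0.4771 -0.008 ]
die_block_top [105.  162.4] 0.2 [0.695  0.2786]
tray [233.9 186.3] 0.81 [0.6409 0.0032]
tray [375.2 135.1] 0.56 [ 0.7538 -0.3312]
```

View pics/f2.png

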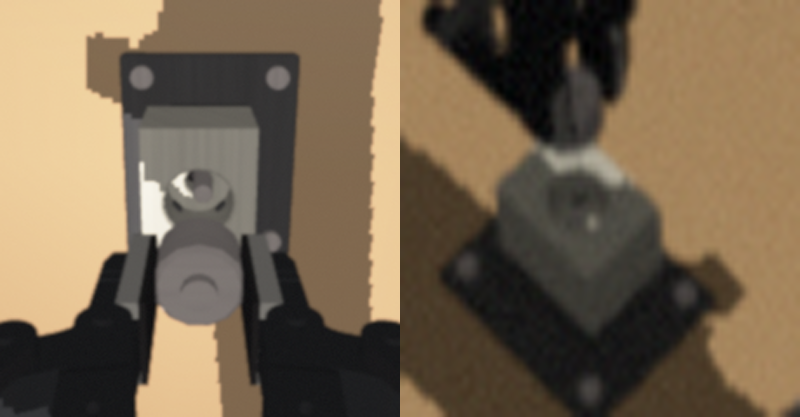

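The die is held and looks upright. The block stayed on the seat, with the pin visible in the empty recess. Now I carry the die over the grey tray.

Request:
apply_moves([
  [2.5, 0.1, 0, 0, 0, 0, 1],
  [3.5, 0.2, 0, 0, 0, 0, 1],
  [3.5, 0.2, 0, 0, 0, 0, 1],
  [3.5, 0.2, 0, 0, 0, 0, 1],
  [2.5, 0.2, 0, 0, 0, 0, 1],
  [0, 0, -2, 0, 0, 0, 1],
  [0, 0, -2.5, 0, 0, 0, 1],
  [0, 0, -2, 0, 0, 0, 1],
  [0, 0, -1, 0, 0, 0, 1],
  [0, 0, 0, 0, 0, 0, 1],
])

```text
time: 19.73
tool_pos: [0.6372, 0.003, 0.0425]
ee_rot: [-3.142, 0.002, 0.055]
ft_force: [1.3, -0.1, -0.4]
grip_width: 0.0237
```

Run:
```python
from h import *
p=shot("wrist");s=p["state"];print(s["tool_pos"],s["ft_force"],s["grip_width"])
Rt=R.from_euler('xyz',s["ee_rot"]).as_matrix()
for r in pinpoint(p,"die_nose")[:1]: print("nose tool",Rt.T@(at_z(p,r["location"],s["tool_pos"][2]+.003)-s["tool_pos"]),r)
for r in trace(p,"tray")[:1]: print(edge_angle(p,r["mask"],.018))
a=cv2.resize(p["img"][150:340,120:390,::-1],(520,366),interpolation=2)
q=shot("scene"); b=cv2.resize(q["img"][150:230,215:275,::-1],(275,366),interpolation=2)
cv2.imwrite("pics/g.png",np.hstack([a,b]))
```

```text
[0.63723396 0.00298434 0.04253312] [ 1.26995142 -0.11953632 -0.44285155] 0.023651028552862444
nose tool [-0.00099274 -0.00107457 -0.0029983 ] {'location': [252.2, 270.2], 'confidence': 0.77}
((645.25439453125, 2.543354034423828), (83.22450256347656, 109.4953842163086), 1.8769737482070923)
```

View pics/g.png

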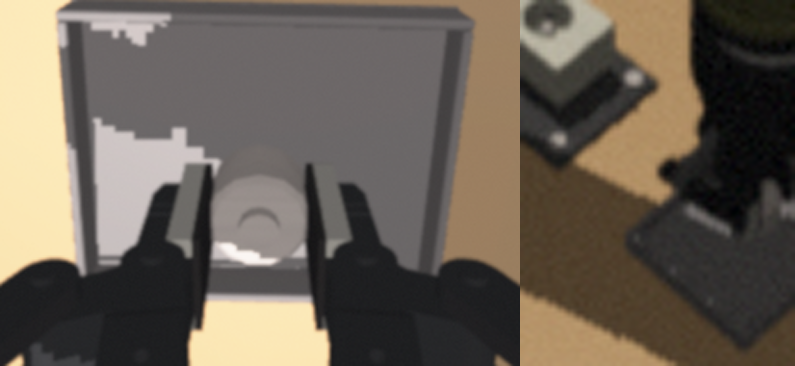

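The die is upright and well inside the tray walls. Now I lower it to contact.

Request:
apply_moves([
  [0, 0, -0.5, 0, 0, 0, 1],
  [0, 0, -0.5, 0, 0, 0, 1],
  [0, 0, -0.4, 0, 0, 0, 1],
  [0, 0, -0.2, 0, 0, 0, 1],
  [0, 0, -0.1, 0, 0, 0, 1],
  [0, 0, -0.1, 0, 0, 0, 1],
  [0, 0, 0, 0, 0, 0, 1],
])

```text
time: 20.8
tool_pos: [0.6381, 0.0031, 0.0254]
ee_rot: [3.141, 0.0, 0.055]
ft_force: [-0.4, -0.4, -0.6]
grip_width: 0.0237
```

Request:
apply_moves([
  [0, 0, -0.1, 0, 0, 0, 1],
  [0, 0, -0.1, 0, 0, 0, 1],
  [0, 0, 0, 0, 0, 0, 1],
])

```text
time: 21.18
tool_pos: [0.6382, 0.003, 0.0237]
ee_rot: [3.141, -0.0, 0.055]
ft_force: [-0.4, 0.4, 2.4]
grip_width: 0.0238
```

Request:
apply_moves([
  [0, 0, -0.04, 0, 0, 0, 1],
  [0, 0, 0, 0, 0, 0, 0.35],
  [0, 0, 0, 0, 0, 0, 0.2],
  [0, 0, 0, 0, 0, 0, 0.0],
  [0, 0, 0, 0, 0, 0, 0.0],
  [0, 0, 1, 0, 0, 0, 0.0],
  [0, 0, 2, 0, 0, 0, 0.0],
  [0, 0, 4, 0, 0, 0, 0.0],
  [-2, 0, 4, 0, 0, 0, 0.0],
  [0, 0, 0, 0, 0, 0, 0.0],
])

```text
time: 22.42
tool_pos: [0.6202, 0.0037, 0.1387]
ee_rot: [3.14, -0.008, 0.055]
ft_force: [0.5, -0.4, -0.9]
grip_width: 0.0424
```

Run:
```python
from h import *
p=shot("wrist");q=shot("scene");s=p["state"];print(s["tool_pos"],s["ft_force"],s["grip_width"])
for c in (p,q):
  for k,z in dict(die_nose=.0265,die=.003,die_block_top=.056).items():
    for r in pinpoint(c,k)[:1]: print(k,np.round(r["confidence"],2),np.round(at_z(c,r["location"],z),4))
a=cv2.resize(p["img"][100:384,80:430,::-1],(460,373),interpolation=2)
b=cv2.resize(q["img"][130:235,190:285,::-1],(337,373),interpolation=2)
cv2.imwrite("pics/end.png",np.hstack([a,b]))
```

```text
[0.62018177 0.00369092 0.13870365] [ 0.46599959 -0.43966528 -0.87559592] 0.042398068066683434
die_nose 0.59 [0.6388 0.0032 0.0265]
die 0.8 [0.6375 0.0015 0.003 ]
die_block_top 0.9 [ 0.4827 -0.0079  0.056 ]
die_nose 0.66 [0.638  0.0074 0.0265]
die 0.44 [0.6311 0.0044 0.003 ]
die_block_top 0.66 [ 0.4855 -0.0038  0.056 ]
```

View pics/end.png

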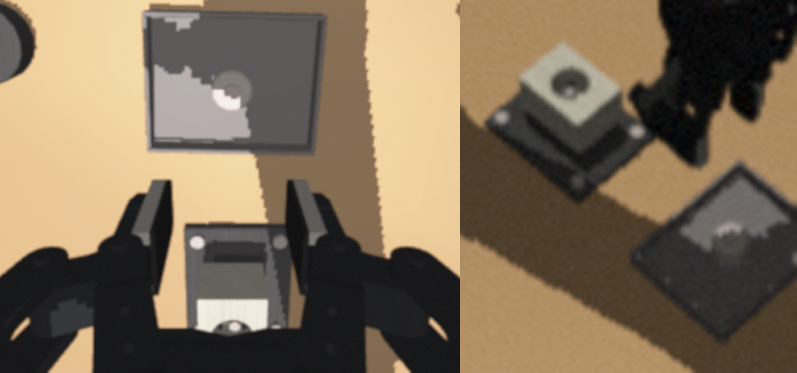

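The die stands upright near the tray's centre, the block sits level on the seat, and the gripper is clear of everything.

```bash
python3 -c "
from bench import job; print(job.sign_off())"
```

```text
the job is handed in; nothing more can be done
None
```

The job is handed in: the die block sits on the stand over the pin, and the die stands upright near the middle of the grey tray. It took about 22.5 s of the 67 s, and sign-off gave no verdict.

- **Block onto the pin:** I gripped the short block across its 44 mm side and found the hole on the first try. The die gave way at about 16 N, slightly above the 8–14 N stated. Seating then took about 9 N, at the height expected for fully home. During the push the side force on the tool reached about 5 N, so I shifted the block 0.8 mm.
- **Die into the tray:** I drew the die straight up, lowered it to a light touch on the tray floor (about 3 N), then released it and backed off.
- **Last checks:** The final pictures show the die upright at about (0.638, 0.003), within a few millimetres of the tray's centre. The block is level, about 4 mm from the stand's centre, and the gripper is clear. I saw no sign that anything else moved, but I did not re-measure the other things on the bench.
- **Disagreements:**
  - The gripper read 23.7 mm on the 26 mm die, but the hold was firm.
  - Network positions from different cameras differed by up to about 7 mm.
  - The block's height on the seat comes from tool height and contact force, not from a separate picture measurement.

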